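# Set the photo turntable to its zero line

### The arm

A 6-joint arm with a two-finger parallel gripper is mounted at the origin on the work surface. World frame = base frame: x ahead of the robot, y to its left, z up, the work surface at z = 0. Lengths are in m, angles in degrees, forces in N, time in s.
With the tool pointing down it reaches from about 0.4 to 0.825 m from the base axis. Payload 7 kg.
Tool frame: the origin (TCP) lies between the finger pads; the fingertips stand 22 mm ahead of it and the grasp point (between the pads) lies 3 mm ahead of it; z points along the fingers, y is the line along which they close (so a half turn about z gives the same grasp; the last joint's range is limited). The gripper opens to 88 mm and grips with 3 to 60 N. Pads are 19 mm wide; open, the fingers measure 130 mm over their backs; the gripper's body (78 mm by 193 mm) begins 47 mm behind the grasp point.
Start: joints at [-48.466, 20.546, 0.682, 0, -70.136, -16.507], TCP at [0.286, -0.612, 0.249] pointing down, gripper open.
Joint ranges: [-176.03, 176.03], [-82.01, 121.73], [-58.28, 71.71], [-173.87, 95.51], [-174.79, -0.11], [-173.66, 173.66]. Speed limits (degrees/s): [136.94, 136.94, 172.46, 180, 180, 180].

### API

Orientations are given as [roll, pitch, yaw] about the fixed x, y, z axes, in that order (R = Rz(yaw) Ry(pitch) Rx(roll)).
In Python, from plant import ctrl gives the robot as it stands.
- The arm moves only by the tool apply_moves, never from a script. Its argument "targets" is a list of rows, each an object with "travel": the shift along the tool's x, y, z in mm, a list of three; "roll": the turn about the tool's z in degrees; "jaw": the finger opening in mm, from 0 to 87.6. In form: [{"travel": [tx, ty, tz], "roll": roll, "jaw": jaw}, ...]. A call has 1 to 10 rows; each row shifts and turns the commanded pose from where the row before left it, along the tool's axes as they then stand; what a row does not reach is not made up. A row lasts 1/10 s, in which the tool goes at most 50 mm and 8.59 degrees, less where a joint would pass 70% of its speed; a pose out of reach is approached as far as the arm can. A call with a gripper value outside its range is refused whole. The fingers move at their own pace and stop on an object; the grip force is fixed at half the most. Time passes only in rows, so rows that do not move let the fingers close. It gives the time, the measured TCP pose, the force, the opening and the grip force at its end, in the units of the state.
- ctrl.get_obs(): the state, without advancing time (a new reading comes with each control period).
- ctrl.snapshot(name): name is "scene" or "side" or "wrist"; returns the picture (400x640x3 uint8, red, green, blue); there is no depth.
- ctrl.calibration(name): a dict with "K" (3x3 intrinsics, pixels), "dist_coeffs" ([k1, k2, p1, p2, k3] as OpenCV has them; the pictures are not rectified), "extrinsics" (4x4, takes a point from camera to world coordinates); the wrist camera has in their place "hand_eye" (4x4, takes a point from camera to tool coordinates, whose origin is the TCP and whose axes are the flange's). Camera axes: x right, y down, z forward; pixel columns grow to the right and rows downward; lengths in m; the calibration is good to about 2 mm. A picture is of the moment at which its call begins: read the wrist's pose just before it. calibration takes no time and is no camera call.
- ctrl.close_job(): hands the job in; it is judged then, once.
The state is a dict: "clock": time; "joint_pos": joint angles; "qvel": joint speeds; "tau": joint torques, N m; "tool_pos": TCP position; "orientation": TCP orientation; "force": force on the tool from outside, world axes, zero at the start; "moment": the same for the moment, N m; "opening": finger opening in m; "gripper_force": force on a finger pad.
Only numpy, scipy, OpenCV 4.12 (cv2) and the standard library are available. Lean on these libraries where they do the work, as an engineer would, in place of code of your own. Each camera call takes 0.05 s, during which the arm holds its last target. There are 200 camera calls.

### The job

The old field glasses are being photographed for the museum's catalogue. Press a fingertip on the white platter of the turntable and turn it round until the platter's black index line lines up with the zero line of the scale, the one long line right across the ring, on the camera's side, and leave it there at rest. Turn it smoothly so that the field glasses ride round without slipping, keep off the field glasses themselves, and leave the camera, the mug and the spectacle case where they are.

Things in the scene. Friction and masses are not known exactly. Their poses are not given: they have to be found in the camera images.
- turntable: fixed round aluminium base of a photo turntable, 336 mm across. Its flat top, 34 mm above the table, shows round the platter as a ring 28 mm wide with black scale lines each 10 degrees: 7 mm short, 13 mm each 30 degrees, and one zero line right across the ring (24.5 x 4 mm). Origin: on the table under the axis; z up; x points from the axis through the zero line, to the camera
- platter: white round platter, 280 mm across, top 40 mm above the table. Turns freely, endlessly, either way about the base's vertical axis and stays where left: 0.4 N at 112 mm radius moves it; a fingertip pressing its top with 5 to 15 N drags it along. Clear of the field glasses beyond 85 mm radius. Origin: on the axis at table height; z up; x along its index line
- index_mark (a point): outer end of the index line, on the platter's rim, 140 mm from the axis, 40 mm above the table; turns with the platter. The index line is the platter's only line: black, 45 mm long, 4 mm wide, running straight in from the rim
- zero_line (a point): the inner end of the zero line, on the fixed ring at the edge of the platter, 140 mm from the axis, 34 mm above the table; lined up means that the index mark stands over this point
- field_glasses: old brass and black field glasses (binoculars), loose, lying flat about the middle of the platter, 96 mm long (along x), 105 mm wide (along y), 44 mm high, 0.5 kg; their wide front ends (+x) look along the index line. Origin: centre of the underside, on the platter; z up
- mug: a white mug, 84 mm in diameter, 98 mm high, with a handle, loose, to the left (+y) of the turntable. Origin: centre of its foot, on the table
- spectacle_case: a closed spectacle case, 160 mm (x) by 62 mm by 40 mm high, loose, to the right (-y) of the turntable. Origin: centre of its underside, on the table
- camera_lens (a point): centre of the lens front, 138 mm above the table, of a black camera on a mini tripod that stands on the zero line's side looking at the turntable, loose, its lens front about 225 mm from the axis. The camera is 190 mm high and 112 mm wide; its tripod's middle is 54 mm behind the lens front, its three feet spread 70 mm from there
Mind the look-alikes: they are no part of the job. What is shaped like the field_glasses but blue or pink is not meant.

How it is judged (in metres and radians):
On the way:
1. a finger is on the platter (contact force between the fingers and platter above 0.3 N), for 0.2 s.
At the end, for the whole second after the job is handed in: the outer end of the platter's index line stands within 6 mm (2.5 degrees) of the zero line, the platter is at rest, and the field glasses lie at rest on it as they lay: within 20 mm of its middle and 15 degrees of the index line's direction (horizontal distance between index_mark and zero_line below 0.006 m and angular speed of platter below 0.03 rad/s and horizontal distance between field_glasses and platter below 0.02 m and angle between the x axis of field_glasses and the x axis of platter, either way round below 0.26 rad and z of field_glasses in the frame of platter below 0.045 m and linear speed of field_glasses below 0.02 m/s); the robot touches nothing.
It fails at once if the robot touches the field glasses (contact force between any of the fingers, the arm and field_glasses above 0.5 N).
It fails at once if the field glasses are lifted off the platter, or slip on it until they lie more than 22 mm from its middle or 16 degrees out of line with the index line (z of field_glasses in the frame of platter above 0.048 m or horizontal distance between field_glasses and platter above 0.022 m or angle between the x axis of field_glasses and the x axis of platter, either way round above 0.28 rad).
It fails at once if the camera, the mug or the spectacle case is moved by more than 20 mm (distance of any of camera_lens, mug, spectacle_case from where it was at the start of the episode above 0.02 m).
It also fails if it takes over 64 s, if anything falls off the work surface, if the arm or the gripper's body presses on something with over 40 N, if the wrist force passes 120 N, or if a joint passes its speed limit or range.

## Working session

There is one attempt and no reset: what is moved stays moved. The work goes in short steps, Python scripts to look and compute and a tool call to move; the robot and the scene stay as the last step left them, time stands still between calls to the robot, and variables do not carry over. Pictures are saved under pics/ and viewed, at most 10 in all, crops included, and the job is handed in when it is done.

Besides the shell and the picture viewer there is one more tool, called as name(argument=value, ...) on one line, values as JSON. apply_moves: Moves the arm, as the interface text tells. Its arguments: {"type":"object","properties":{"targets":{"type":"array","items":{"type":"object","properties":{"travel":{"type":"array","items":{"type":"number"}},"roll":{"type":"number"},"jaw":{"type":"number"}}}}},"required":["targets"]}

```bash
mkdir -p pics; ls; python3 - <<'E'
from plant import ctrl
import cv2,numpy as np
o=ctrl.get_obs();print(o)
for n in("scene","side"):
    cv2.imwrite(f"pics/{n}0.png",ctrl.snapshot(n)[:,:,::-1]);c=ctrl.calibration(n);print(c)
print(ctrl.calibration("wrist"))
E
```

```text
pics
{'clock': 0.0, 'joint_pos': array([-4.84670076e+01,  2.05915841e+01,  6.37009268e-01, -2.06969283e-02,
       -7.01355150e+01, -1.65089476e+01]), 'qvel': array([-0.05457888,  0.02132911, -0.02708212, -0.04859636,  0.06379735,
       -0.0569273 ]), 'tau': array([ 1.76365966e-04, -5.82722747e+01,  2.93052703e+01,  6.99711934e+00,
        6.84271901e-03, -1.30273766e-04]), 'tool_pos': array([ 0.28535491, -0.61124737,  0.24764373]), 'orientation': array([ 1.79908095e+02, -6.94835506e-03, -1.54982998e+02]), 'force': array([ 0.78283428,  0.42697261, -0.10853089]), 'moment': array([-0.0439837 ,  0.0294121 ,  0.01244015]), 'gripper_force': 0.0, 'opening': 0.0879523783601552}
{'K': array([[493.31893775,   0.        , 324.29974714],
       [  0.        , 493.31893775, 199.96766434],
       [  0.        ,   0.        ,   1.        ]]), 'dist_coeffs': array([0.03531029, 0.        , 0.        , 0.        , 0.        ]), 'extrinsics': array([[-0.5842273 ,  0.63798371, -0.50165251,  1.37304535],
       [ 0.81147647,  0.4695338 , -0.34791372,  0.55313652],
       [ 0.01357952, -0.6103399 , -0.7
[... 484 characters left out ...]
0.819745  , -0.57260347,  0.67998333],
       [ 0.        ,  0.        ,  0.        ,  1.        ]])}
{'K': array([[327.16157942,   0.        , 326.06423887],
       [  0.        , 327.16157942, 196.77636642],
       [  0.        ,   0.        ,   1.        ]]), 'dist_coeffs': array([0.00352924, 0.        , 0.        , 0.        , 0.        ]), 'hand_eye': array([[-6.19888895e-04, -9.68295852e-01, -2.49805441e-01,
         6.82803275e-02],
       [ 9.99999756e-01, -6.80884570e-04,  1.57758617e-04,
         5.81325910e-04],
       [-3.22845684e-04, -2.49805282e-01,  9.68296038e-01,
        -1.35868508e-01],
       [ 0.00000000e+00,  0.00000000e+00,  0.00000000e+00,
         1.00000000e+00]])}
```

View pics/scene0.png

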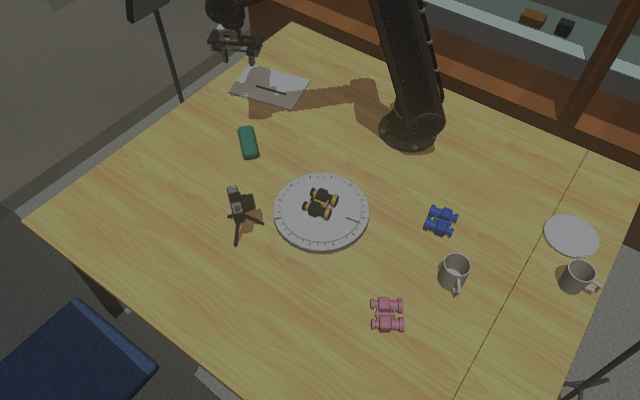

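View pics/side0.png

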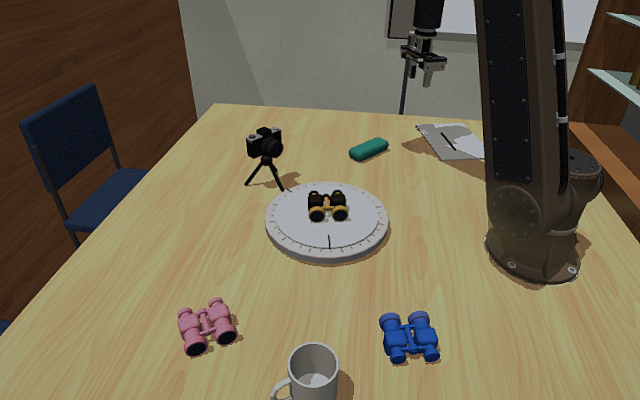

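The scene view shows the turntable centred near (321,211), its index line near (352,220), and the camera at (240,205). In the side view the index line is at (329,241) and the camera at (265,145). Next I'll measure the platter circle and rectify its plane.

```bash
cat > h.py <<'E'
import cv2,numpy as np
from plant import ctrl
def ray(n,px,z,T=None):
    c=ctrl.calibration(n);T=c["extrinsics"] if T is None else T
    p=cv2.undistortPoints(np.float64(px).reshape(-1,1,2),c["K"],c["dist_coeffs"]).reshape(-1,2)
    d=np.c_[p,np.ones(len(p))]@T[:3,:3].T;o=T[:3,3]
    return (o+d*((z-o[2])/d[:,2])[:,None])[:,:2]
def proj(n,P,T=None):
    c=ctrl.calibration(n);T=c["extrinsics"] if T is None else T
    W=np.linalg.inv(T);return cv2.projectPoints(np.float64(P),cv2.Rodrigues(W[:3,:3])[0],W[:3,3],c["K"],c["dist_coeffs"])[0].reshape(-1,2)
def rect(n,im,ctr,z,half=.19,res=.001,T=None):
    s=np.arange(-half,half,res);X,Y=np.meshgrid(ctr[0]+s,ctr[1]-s)   # right=+x, up=+y
    m=proj(n,np.stack([X,Y,0*X+z],-1).reshape(-1,3),T).reshape(*X.shape,2).astype(np.float32)
    return cv2.remap(im,m[...,0],m[...,1],cv2.INTER_LINEAR)
def circ(P):
    a=np.c_[2*P,np.ones(len(P))];s=np.linalg.lstsq(a,(P**2).sum(1),rcond=None)[0]
    return s[:2],np.sqrt(s[2]+s[:2]@s[:2])
E
python3 - <<'E'
from h import *
out=[]
for n,seed in(("scene",(335,235)),("side",(300,235))):
    im=cv2.imread(f"pics/{n}0.png");hsv=cv2.cvtColor(im,cv2.COLOR_BGR2HSV)
    m=((hsv[...,1]<50)&(hsv[...,2]>70)).astype(np.uint8)
    k,l=cv2.connectedComponents(m);q=(l==l[seed[1],seed[0]]).astype(np.uint8)
    c=max(cv2.findContours(q,0,1)[0],key=cv2.contourArea);h=cv2.convexHull(c)
    (e,ax,an)=cv2.fitEllipse(h);print(n,e,ax,an)
    P=ray(n,h,.034);ctr,r=circ(P);print(ctr,r)
    out.append(rect(n,im,(ctr),.04))
cv2.imwrite("pics/r.png",np.hstack(out))
E
```

```text
scene (320.6627197265625, 212.24688720703125) (80.6662826538086, 96.73426818847656) 90.35118865966797
[ 0.54658008 -0.03403653] 0.16985170326926194
side (325.6481018066406, 221.56768798828125) (82.5289535522461, 124.49974060058594) 90.45005798339844
[ 0.54211566 -0.02616933] 0.17197588829511867
```

View pics/r.png

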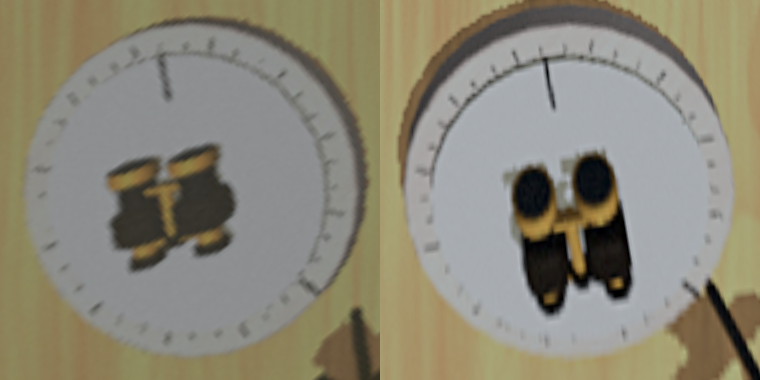

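The rectified views show the index line at about +100° world and the zero line at about −39°, with the centre near (0.543, −0.029). So I'll turn it about −139° (clockwise), with the fingertip on the robot's side, away from the camera. First I'll go above it with the fingers closing and take a wrist view.

apply_moves(targets=[{"travel": [-10,10,-5],"roll": 0,"jaw": 0},{"travel": [-20,19,-5],"roll": 0,"jaw": 0},{"travel": [-25,24,-5],"roll": 0,"jaw": 0},{"travel": [-25,24,-5],"roll": 0,"jaw": 0},{"travel": [-25,24,-5],"roll": 0,"jaw": 0},{"travel": [-25,24,-5],"roll": 0,"jaw": 0},{"travel": [-25,24,-5],"roll": 0,"jaw": 0},{"travel": [-25,24,-5],"roll": 0,"jaw": 0},{"travel": [-25,24,-5],"roll": 0,"jaw": 0},{"travel": [-25,24,-5],"roll": 0,"jaw": 0}])

```text
clock: 1.1
tool_pos: [0.4005, -0.3122, 0.299]
orientation: [-180.0, 0.0, -155.0]
force: [0.2, -0.1, -0.4]
opening: 0.0134
gripper_force: 0.0
```

apply_moves(targets=[{"travel": [-25,24,0],"roll": 0,"jaw": 0},{"travel": [-25,24,0],"roll": 0,"jaw": 0},{"travel": [-25,24,0],"roll": 0,"jaw": 0},{"travel": [-25,24,0],"roll": 0,"jaw": 0},{"travel": [-25,24,0],"roll": 0,"jaw": 0},{"travel": [-25,24,0],"roll": 0,"jaw": 0},{"travel": [-20,16,0],"roll": 0,"jaw": 0},{"travel": [-10,8,0],"roll": 0,"jaw": 0},{"travel": [0,0,0],"roll": -8,"jaw": 0},{"travel": [0,0,0],"roll": -8,"jaw": 0}])

```text
clock: 2.1
tool_pos: [0.4922, -0.0852, 0.2985]
orientation: [180.0, -0.0, -138.6]
force: [0.4, -0.3, 0.1]
opening: 0.0005
gripper_force: 0.0
```

apply_moves(targets=[{"travel": [0,0,0],"roll": -8,"jaw": 0},{"travel": [0,0,0],"roll": -8,"jaw": 0},{"travel": [0,0,0],"roll": -8,"jaw": 0},{"travel": [0,0,0],"roll": -8,"jaw": 0},{"travel": [0,0,0],"roll": -8,"jaw": 0},{"travel": [0,0,0],"roll": -8,"jaw": 0},{"travel": [0,0,0],"roll": -8,"jaw": 0},{"travel": [0,0,0],"roll": -8,"jaw": 0},{"travel": [0,0,0],"roll": -8,"jaw": 0},{"travel": [0,0,0],"roll": -8,"jaw": 0}])

```text
clock: 3.1
tool_pos: [0.492, -0.0859, 0.2986]
orientation: [180.0, 0.0, -58.7]
force: [-1.0, -0.1, -0.4]
opening: 0.0005
gripper_force: 0.0
```

apply_moves(targets=[{"travel": [0,0,0],"roll": -8,"jaw": 0},{"travel": [0,0,0],"roll": -8,"jaw": 0},{"travel": [0,0,0],"roll": -8,"jaw": 0},{"travel": [0,0,0],"roll": -8,"jaw": 0},{"travel": [0,0,0],"roll": -8,"jaw": 0},{"travel": [0,0,0],"roll": -8,"jaw": 0},{"travel": [0,0,0],"roll": -8,"jaw": 0},{"travel": [0,0,0],"roll": -8,"jaw": 0},{"travel": [0,0,0],"roll": -8,"jaw": 0},{"travel": [0,0,0],"roll": -8,"jaw": 0}])

```text
clock: 4.1
tool_pos: [0.4919, -0.0859, 0.2986]
orientation: [-180.0, 0.0, 21.3]
force: [-0.1, -0.4, 0.5]
opening: 0.0005
gripper_force: 0.0
```

apply_moves(targets=[{"travel": [0,0,0],"roll": -5,"jaw": 0},{"travel": [0,0,0],"roll": -2,"jaw": 0},{"travel": [0,0,0],"roll": 0,"jaw": 0},{"travel": [0,0,0],"roll": 0,"jaw": 0}])

```text
clock: 4.5
tool_pos: [0.4922, -0.0858, 0.2986]
orientation: [-180.0, -0.0, 27.9]
force: [-0.6, 0.7, -0.1]
opening: 0.0002
gripper_force: 0.0
```

```bash
cat >> h.py <<'E'
from scipy.spatial.transform import Rotation as Ro
def wT():
    o=ctrl.get_obs();T=np.eye(4);T[:3,:3]=Ro.from_euler("xyz",o["orientation"],degrees=True).as_matrix();T[:3,3]=o["tool_pos"]
    return T@ctrl.calibration("wrist")["hand_eye"],o
E
python3 - <<'E'
from h import *
T,o=wT();im=ctrl.snapshot("wrist")[:,:,::-1];print(o["tool_pos"],o["orientation"],o["joint_pos"],o["force"],o["opening"])
cv2.imwrite("pics/w1.png",im);np.save("T1.npy",T)
cv2.imwrite("pics/w1r.png",np.hstack([im,np.zeros((400,10,3),np.uint8)])[:, :640])
E
```

```text
[ 0.49217954 -0.08582091  0.29861432] [-1.79998152e+02 -9.53993091e-04  2.79428015e+01] [ 1.26828965e+01  2.01071799e+00 -1.62633219e+01 -2.14229088e-03
 -7.17255263e+01  1.05260577e+02] [-0.56715032  0.70459736 -0.07551821] 0.00022714687182535554
```

View pics/w1.png

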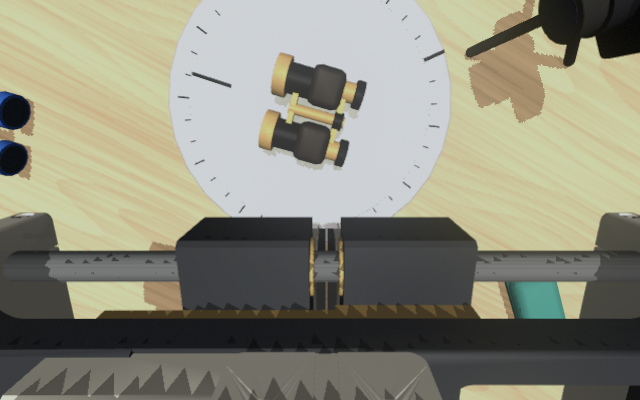

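The wrist view shows the index line's outer end at about (193,74), the zero line running from (425,60) to (444,51), and the case at (535,300).

```bash
cat >> h.py <<'E'
def disc(im,T,ymax=200):
    hsv=cv2.cvtColor(im,cv2.COLOR_BGR2HSV);m=((hsv[...,1]<40)&(hsv[...,2]>120)).astype(np.uint8)
    c=max(cv2.findContours(m,0,1)[0],key=cv2.contourArea);h=cv2.convexHull(c)
    c=c.reshape(-1,2);hd=np.array([abs(cv2.pointPolygonTest(h,(float(x),float(y)),True)) for x,y in c])
    c=c[(hd<1.5)&(c[:,1]>3)&(c[:,1]<ymax)]
    return circ(ray("wrist",c,.034,T))
def line(im,T,box,z,thr=100):
    x0,y0,x1,y1=box;g=cv2.cvtColor(im[y0:y1,x0:x1],cv2.COLOR_BGR2GRAY)
    n,l,s,_=cv2.connectedComponentsWithStats((g<thr).astype(np.uint8));k=1+np.argmax(s[1:,4])
    p=np.argwhere(l==k)[:,::-1]+[x0,y0];return ray("wrist",p,z,T)
E
python3 - <<'E'
from h import *
T=np.load("T1.npy");im=cv2.imread("pics/w1.png")
c,r=disc(im,T);print("centre",c,"r",r)
A=[]
for b,z in(((185,60,240,95),.04),((418,45,448,66),.034)):
    P=line(im,T,b,z);d=P-c;R=np.hypot(*d.T);m=d.mean(0);a=np.degrees(np.arctan2(m[1],m[0]));A.append(a);print(len(P),"radii",R.min(),R.max(),"ang",a)
print("turn",A[1]-A[0])
E
```

```text
centre [ 0.54179591 -0.03677958] r 0.16613184227364883
109 radii 0.09489908203243776 0.13808937574850086 ang 100.44395459907668
50 radii 0.14300832480016842 0.1658338119425458 ang -38.55053636398844
turn -138.99449096306512
```

The centre is at (0.542, −0.037). The radii match the stated sizes, and the turn needed is −139°. I'll now descend to the start point (r = 113 mm at 208°), stopping 8 mm above the platter.

apply_moves(targets=[{"travel": [-16,-7,0],"roll": 0,"jaw": 0},{"travel": [-20,-9,10],"roll": 0,"jaw": 0},{"travel": [-10,-4,30],"roll": 0,"jaw": 0},{"travel": [0,0,40],"roll": 0,"jaw": 0},{"travel": [0,0,40],"roll": 0,"jaw": 0},{"travel": [0,0,40],"roll": 0,"jaw": 0},{"travel": [0,0,35],"roll": 0,"jaw": 0},{"travel": [0,0,20],"roll": 0,"jaw": 0},{"travel": [0,0,10],"roll": 0,"jaw": 0},{"travel": [0,0,3],"roll": 0,"jaw": 0}])

```text
clock: 5.55
tool_pos: [0.4422, -0.0898, 0.0699]
orientation: [-180.0, 0.1, 28.0]
force: [-0.3, 0.5, 1.0]
opening: 0.0004
gripper_force: 0.0
```

apply_moves(targets=[{"travel": [0,0,2],"roll": 0,"jaw": 0},{"travel": [0,0,2],"roll": 0,"jaw": 0},{"travel": [0,0,1],"roll": 0,"jaw": 0},{"travel": [0,0,1],"roll": 0,"jaw": 0},{"travel": [0,0,0],"roll": 0,"jaw": 0}])

```text
clock: 6.05
tool_pos: [0.4426, -0.0896, 0.0649]
orientation: [180.0, -0.0, 28.0]
force: [0.1, 0.4, 0.7]
opening: 0.0002
gripper_force: 0.0
```

apply_moves(targets=[{"travel": [0,0,1],"roll": 0,"jaw": 0},{"travel": [0,0,1],"roll": 0,"jaw": 0},{"travel": [0,0,0],"roll": 0,"jaw": 0}])

```text
clock: 6.35
tool_pos: [0.4424, -0.0897, 0.0625]
orientation: [-180.0, 0.0, 28.0]
force: [0.9, -0.0, -0.2]
opening: 0.0004
gripper_force: 0.0
```

apply_moves(targets=[{"travel": [0,0,0.5],"roll": 0,"jaw": 0},{"travel": [0,0,0],"roll": 0,"jaw": 0}])

```text
clock: 6.55
tool_pos: [0.4425, -0.0898, 0.0623]
orientation: [180.0, 0.0, 28.0]
force: [-0.4, -0.8, 3.9]
opening: 0.0006
gripper_force: 2.0
```

apply_moves(targets=[{"travel": [0,0,0.5],"roll": 0,"jaw": 0},{"travel": [0,0,0],"roll": 0,"jaw": 0}])

```text
clock: 6.75
tool_pos: [0.4426, -0.0899, 0.0622]
orientation: [180.0, 0.0, 28.1]
force: [-2.8, -2.3, 10.1]
opening: 0.0004
gripper_force: 5.3
```

The press force is 10 N, so I'll start the arc with a gentle ramp.

apply_moves(targets=[{"travel": [0,-1,0],"roll": 0.5,"jaw": 0},{"travel": [0.02,-1.97,0],"roll": 1,"jaw": 0},{"travel": [0.04,-2.96,0],"roll": 1.5,"jaw": 0},{"travel": [0.07,-3.94,0],"roll": 2,"jaw": 0},{"travel": [0.07,-3.94,0],"roll": 2,"jaw": 0},{"travel": [0.07,-3.94,0],"roll": 2,"jaw": 0},{"travel": [0.07,-3.94,0],"roll": 2,"jaw": 0},{"travel": [0.07,-3.94,0],"roll": 2,"jaw": 0},{"travel": [0.07,-3.94,0],"roll": 2,"jaw": 0},{"travel": [0.07,-3.94,0],"roll": 2,"jaw": 0}])

```text
clock: 7.75
tool_pos: [0.4315, -0.0582, 0.0622]
orientation: [180.0, -0.0, 11.0]
force: [-2.4, -0.6, 11.4]
opening: 0.0006
gripper_force: 5.3
```

apply_moves(targets=[{"travel": [0.07,-3.94,0],"roll": 2,"jaw": 0},{"travel": [0.07,-3.94,0],"roll": 2,"jaw": 0},{"travel": [0.07,-3.94,0],"roll": 2,"jaw": 0},{"travel": [0.07,-3.94,0],"roll": 2,"jaw": 0},{"travel": [0.07,-3.94,0],"roll": 2,"jaw": 0},{"travel": [0.07,-3.94,0],"roll": 2,"jaw": 0},{"travel": [0.07,-3.94,0],"roll": 2,"jaw": 0},{"travel": [0.07,-3.94,0],"roll": 2,"jaw": 0},{"travel": [0.07,-3.94,0],"roll": 2,"jaw": 0},{"travel": [0.07,-3.94,0],"roll": 2,"jaw": 0}])

```text
clock: 8.75
tool_pos: [0.4309, -0.0188, 0.0622]
orientation: [-180.0, -0.0, -9.0]
force: [-2.5, 0.7, 10.9]
opening: 0.0005
gripper_force: 5.3
```

apply_moves(targets=[{"travel": [0.07,-3.94,0],"roll": 2,"jaw": 0},{"travel": [0.07,-3.94,0],"roll": 2,"jaw": 0},{"travel": [0.07,-3.94,0],"roll": 2,"jaw": 0},{"travel": [0.07,-3.94,0],"roll": 2,"jaw": 0},{"travel": [0.07,-3.94,0],"roll": 2,"jaw": 0},{"travel": [0.07,-3.94,0],"roll": 2,"jaw": 0},{"travel": [0.07,-3.94,0],"roll": 2,"jaw": 0},{"travel": [0.07,-3.94,0],"roll": 2,"jaw": 0},{"travel": [0.07,-3.94,0],"roll": 2,"jaw": 0},{"travel": [0.07,-3.94,0],"roll": 2,"jaw": 0}])

```text
clock: 9.75
tool_pos: [0.4439, 0.0185, 0.0622]
orientation: [-180.0, -0.0, -29.0]
force: [-2.2, 1.2, 9.1]
opening: 0.0004
gripper_force: 4.7
```

apply_moves(targets=[{"travel": [0.07,-3.94,0],"roll": 2,"jaw": 0},{"travel": [0.07,-3.94,0],"roll": 2,"jaw": 0},{"travel": [0.07,-3.94,0],"roll": 2,"jaw": 0},{"travel": [0.07,-3.94,0],"roll": 2,"jaw": 0},{"travel": [0.07,-3.94,0],"roll": 2,"jaw": 0},{"travel": [0.07,-3.94,0],"roll": 2,"jaw": 0},{"travel": [0.07,-3.94,0],"roll": 2,"jaw": 0},{"travel": [0.07,-3.94,0],"roll": 2,"jaw": 0},{"travel": [0.07,-3.94,0],"roll": 2,"jaw": 0},{"travel": [0.07,-3.94,0],"roll": 2,"jaw": 0}])

```text
clock: 10.75
tool_pos: [0.4689, 0.0492, 0.0623]
orientation: [-179.9, -0.0, -49.0]
force: [-1.3, 0.2, 7.5]
opening: 0.0003
gripper_force: 3.7
```

apply_moves(targets=[{"travel": [0.07,-3.94,0.04],"roll": 2,"jaw": 0},{"travel": [0.07,-3.94,0.04],"roll": 2,"jaw": 0},{"travel": [0.07,-3.94,0.04],"roll": 2,"jaw": 0},{"travel": [0.07,-3.94,0.04],"roll": 2,"jaw": 0},{"travel": [0.07,-3.94,0.04],"roll": 2,"jaw": 0},{"travel": [0.07,-3.94,0.04],"roll": 2,"jaw": 0},{"travel": [0.07,-3.94,0.04],"roll": 2,"jaw": 0},{"travel": [0.07,-3.94,0.04],"roll": 2,"jaw": 0},{"travel": [0.07,-3.94,0.04],"roll": 2,"jaw": 0},{"travel": [0.07,-3.94,0.04],"roll": 2,"jaw": 0}])

```text
clock: 11.75
tool_pos: [0.5031, 0.0695, 0.0623]
orientation: [-179.8, -0.0, -69.0]
force: [0.3, 0.3, 9.0]
opening: 0.0003
gripper_force: 4.7
```

apply_moves(targets=[{"travel": [0.07,-3.94,0.02],"roll": 2,"jaw": 0},{"travel": [0.07,-3.94,0.02],"roll": 2,"jaw": 0},{"travel": [0.07,-3.94,0.02],"roll": 2,"jaw": 0},{"travel": [0.07,-3.94,0.02],"roll": 2,"jaw": 0},{"travel": [0.07,-3.94,0.02],"roll": 2,"jaw": 0},{"travel": [0.07,-3.94,0.02],"roll": 2,"jaw": 0},{"travel": [0.07,-3.94,0.02],"roll": 2,"jaw": 0},{"travel": [0.07,-3.94,0.02],"roll": 2,"jaw": 0},{"travel": [0.07,-3.94,0.02],"roll": 2,"jaw": 0},{"travel": [0.07,-3.94,0.02],"roll": 2,"jaw": 0}])

```text
clock: 12.75
tool_pos: [0.5417, 0.0768, 0.0622]
orientation: [-179.8, 0.0, -89.0]
force: [-0.3, -0.5, 9.7]
opening: 0.0006
gripper_force: 5.0
```

apply_moves(targets=[{"travel": [0.07,-3.94,0.02],"roll": 2,"jaw": 0},{"travel": [0.07,-3.94,0.02],"roll": 2,"jaw": 0},{"travel": [0.07,-3.94,0.02],"roll": 2,"jaw": 0},{"travel": [0.07,-3.94,0.02],"roll": 2,"jaw": 0},{"travel": [0.07,-3.94,0.02],"roll": 2,"jaw": 0},{"travel": [0.07,-3.94,0.02],"roll": 2,"jaw": 0},{"travel": [0.07,-3.94,0.02],"roll": 2,"jaw": 0},{"travel": [0.07,-3.94,0.02],"roll": 2,"jaw": 0},{"travel": [0.04,-2.96,0],"roll": 1.5,"jaw": 0},{"travel": [0.04,-2.96,0],"roll": 1.5,"jaw": 0}])

```text
clock: 13.75
tool_pos: [0.5786, 0.071, 0.0623]
orientation: [-179.8, 0.1, -108.0]
force: [0.4, -1.6, 10.1]
opening: 0.0005
gripper_force: 5.2
```

apply_moves(targets=[{"travel": [0.04,-2.96,0],"roll": 1.5,"jaw": 0},{"travel": [0.02,-1.97,0],"roll": 1,"jaw": 0},{"travel": [0,-1,0],"roll": 0.5,"jaw": 0},{"travel": [0,0,0],"roll": 0,"jaw": 0},{"travel": [0,0,0],"roll": 0,"jaw": 0}])

```text
clock: 14.25
tool_pos: [0.5842, 0.069, 0.0622]
orientation: [-179.8, 0.1, -110.9]
force: [0.2, -0.7, 9.5]
opening: 0.0005
gripper_force: 4.9
```

```bash
python3 - <<'E'
from h import *
a=[ctrl.snapshot(n)[:,:,::-1] for n in("scene","side")]
T,o=wT();im=ctrl.snapshot("wrist")[:,:,::-1];np.save("T2.npy",T);cv2.imwrite("pics/w2.png",im)
np.save("s2.npy",a);print(o["force"],o["tool_pos"],o["joint_pos"])
r=[rect(n,i,(.542,-.0365),.04) for n,i in zip(("scene","side"),a)]
cv2.imwrite("pics/r2.png",np.hstack(r))
E
```

```text
[ 0.19134372 -1.76669453  9.7254328 ] [0.58418365 0.06906337 0.06229298] [ 25.80694539  22.89763932 -23.34526899   0.0801676  -43.58140973
 -46.78753094]
```

View pics/r2.png

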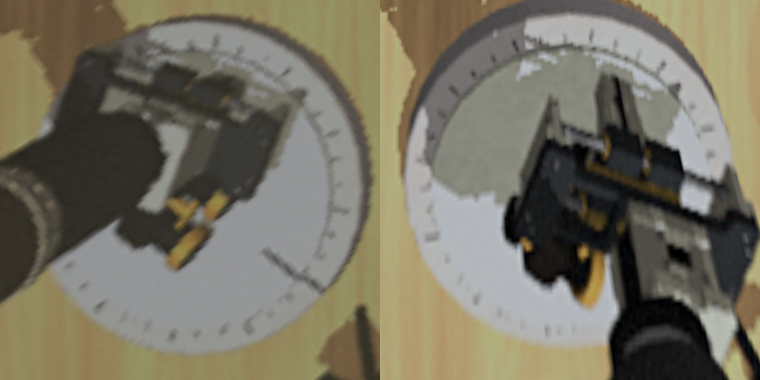

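The scene view shows the index line meeting the zero line at about (312,285), with the glasses in place. I'll lift straight up and check it with the wrist camera.

apply_moves(targets=[{"travel": [0,0,-1],"roll": 0,"jaw": 0},{"travel": [0,0,-3],"roll": 0,"jaw": 0},{"travel": [0,0,-10],"roll": 0,"jaw": 0},{"travel": [0,0,-30],"roll": 0,"jaw": 0},{"travel": [0,0,-40],"roll": 0,"jaw": 0},{"travel": [0,0,-40],"roll": 0,"jaw": 0},{"travel": [0,0,-40],"roll": 0,"jaw": 0},{"travel": [0,0,-40],"roll": 0,"jaw": 0},{"travel": [0,0,-25],"roll": 0,"jaw": 0},{"travel": [0,0,-10],"roll": 0,"jaw": 0}])

```text
clock: 15.4
tool_pos: [0.5833, 0.0689, 0.3038]
orientation: [-179.8, 0.2, -111.0]
force: [0.3, 0.2, -0.3]
opening: 0.0004
gripper_force: 0.0
```

apply_moves(targets=[{"travel": [15,0,0],"roll": 0,"jaw": 0},{"travel": [25,0,0],"roll": 0,"jaw": 0},{"travel": [15,0,0],"roll": 0,"jaw": 0},{"travel": [5,0,0],"roll": 0,"jaw": 0},{"travel": [0,0,0],"roll": 0,"jaw": 0},{"travel": [0,0,0],"roll": 0,"jaw": 0},{"travel": [0,0,0],"roll": 0,"jaw": 0}])

```text
clock: 16.1
tool_pos: [0.5613, 0.0132, 0.2995]
orientation: [180.0, -0.0, -111.0]
force: [-0.5, 0.4, -0.2]
opening: 0.0008
gripper_force: 0.0
```

```bash
python3 - <<'E'
from h import *
T,o=wT();im=ctrl.snapshot("wrist")[:,:,::-1].copy();np.save("T3.npy",T);cv2.imwrite("pics/w3.png",im);print(o["clock"],o["tool_pos"],o["orientation"])
print(disc(im,T,230))
E
```

```text
16.1 [0.5613386  0.01320723 0.2995414 ] [ 1.79984777e+02 -6.80287443e-03 -1.10954120e+02]
(array([ 0.54177863, -0.03688231]), np.float64(0.1660327614070078))
```

View pics/w3.png

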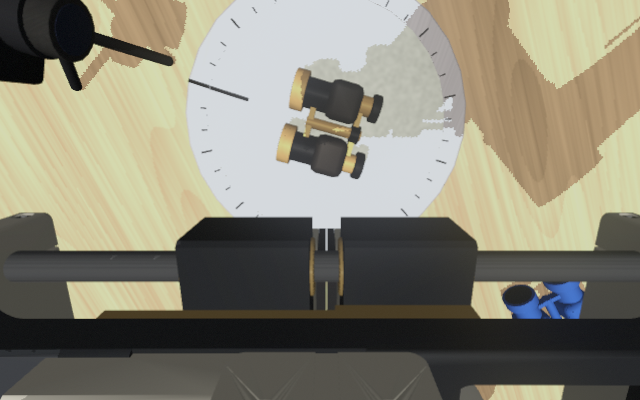

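The wrist view shows the index line and zero line forming one straight line from (189,80) to (248,99). The glasses still lie along it, and the camera, top left, hasn't been touched. Now the numbers.

```bash
python3 - <<'E'
from h import *
T=np.load("T3.npy");im=cv2.imread("pics/w3.png");c=np.array([.5418,-.0369])
for z,lo,hi in((.04,.09,.138),(.034,.143,.17)):
    P=line(im,T,(186,74,255,104),z);d=P-c;R=np.hypot(*d.T);k=(R>lo)&(R<hi);m=d[k].mean(0);print(k.sum(),R.min(),R.max(),np.degrees(np.arctan2(m[1],m[0])))
E
```

```text
88 0.09455857807856667 0.1374053948403265 -38.37373629251245
0 0.0959487667846868 0.13944284786867453 nan<stdin>:4: RuntimeWarning: Mean of empty slice.
  ret = um.true_divide(
```

The index line is at −38.4° and the zero line at −38.6°, which is within 0.5 mm at the rim. I'm handing in.

```bash
python3 -c "
from plant import ctrl
print(ctrl.close_job())"
```

```text
the job is handed in; nothing more can be done
None
```

The platter's index line stands about 0.2° (0.5 mm at the rim) from the zero line, the field glasses rode round in place along it, the arm is lifted clear, and the job is handed in; no verdict came back.

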